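# Put the remote away in the pop-out drawer

## Robot

A 6-joint arm with a two-finger parallel gripper is mounted at the origin on a cart in front of the work surface, level with it; the furniture and walls round the work are solid. World frame = base frame: x ahead of the robot, y to its left, z up, the work surface at z = 0. Lengths are in m, angles in rad, forces in N, time in s.
With the tool pointing down it reaches from about 0.3 to 0.75 m from the base axis. Payload 8.5 kg.
Tool frame: the origin (TCP) lies between the finger pads; the fingertips stand 19 mm ahead of it and the grasp point (between the pads) is the TCP (env.nose_length is the distance from the TCP to the fingertips, in m); z points along the fingers, y is the line along which they close (so a half turn about z gives the same grasp; the last joint's range is limited). The gripper opens to 85 mm and grips with 20 to 120 N. Pads are 22 mm wide; open, the fingers measure 114 mm over their backs; the gripper's body (76 mm by 85 mm) begins 54 mm behind the grasp point. The pads swing forward as they close: fully open they stand 13 mm farther back than shut.
Start: joints at [0.916, 0.381, 1.297, -0, 1.464, -0.215], TCP at [0.234, 0.498, 0.25] pointing down, gripper open.
Joint ranges: [-3.11, 3.11], [-0.89, 2.33], [0.22, 2.48], [-1.42, 4.56], [0.17, 2.85], [-2.88, 2.88]. Speed limits (rad/s): [2.39, 2.39, 3.14, 3.14, 3.14, 3.14].

## Interface

Orientations are given as a unit quaternion [x, y, z, w].
In Python, from cell import env gives the robot as it stands.
- The arm moves only by the tool step_arm, never from a script. Its argument "targets" is one flat list of numbers, 7 for each row, row after row: the turn, a rotation vector about the tool's x, y, z in degrees, then the shift along the tool's x, y, z in m, then the finger opening in m, from 0 to 0.0854. A call has 1 to 10 rows; each row shifts and turns the commanded pose from where the row before left it, along the tool's axes as they then stand; what a row does not reach is not made up. A row lasts 1/12 s, in which the tool goes at most 41.7 mm and 7.16 degrees, less where a joint would pass 70% of its speed; a pose out of reach is approached as far as the arm can. A call is refused whole if a number of a shift passes 0.0417 or a number of a turn 7.16, either way. A call with a gripper value outside its range is refused whole. The fingers move at their own pace and stop on an object; the grip force is fixed at half the most. Time passes only in rows, so rows that do not move let the fingers close. It gives the time, the measured TCP pose, the force, the opening and the grip force at its end, in the units of the state.
- env.observe(): the state, without advancing time (a new reading comes with each control period).
- env.grab_frame(name): name is "scene" or "side" or "wrist"; returns the picture (384x512x3 uint8, blue, green, red); there is no depth.
- env.get_calibration(name): a dict with "mtx" (3x3 intrinsics, pixels), "world_to_cam" (4x4, takes a point from world to camera coordinates). Camera axes: x right, y down, z forward; pixel columns grow to the right and rows downward; lengths in m; the calibration is good to about 2 mm. A picture is of the moment at which its call begins: read the wrist's pose just before it. get_calibration takes no time and is no camera call; for the wrist camera it gives the pose at the moment of the call.
- env.hand_in(): hands the job in; it is judged then, once.
The state is a dict: "time_s": time; "joints": joint angles; "qd": joint speeds; "effort": joint torques, N m; "tool_pos": TCP position; "tcp_rot": TCP orientation; "force": force on the tool from outside, world axes, zero at the start; "ft_torque": the same for the moment, N m; "grip_width": finger opening in m; "gripper_force": force on a finger pad.
Only numpy, scipy, OpenCV 4.12 (cv2) and the standard library are available. Lean on these libraries where they do the work, as an engineer would, in place of code of your own. Each camera call takes 0.05 s, during which the arm holds its last target. There are 200 camera calls.

## Task

Put the remote control away in the drawer of the white organiser box. First move the spice jar that stands in front of the drawer aside, upright on the table and out of the drawer's way; then press the key on top of the box so that the drawer pops out, lay the remote flat in it with its buttons up, let go, and push the drawer home until it clicks and stays shut. Leave the mug, the tape rolls and the salt shaker where they are.

Things in the scene. Friction and masses are not known exactly. Their poses are not given: they have to be found in the camera images.
- organiser: low white box fixed to the table, 134 (x) x 230 (y) x 60 mm high; origin at the centre of its underside; x axis from drawer front to back. The drawer comes out along -x; its wooden front, as wide as the box, has its outer face at x = -79 mm when shut, -187 when fully out; the housing's front edge is at x = -67. A pen lies fixed on top at the back (x = 48, y = 20 mm, along y)
- drawer (a joint): travel of the drawer in m: 0 shut and latched, 0.108 fully out; pushed in, it must go just past 0 for the latch to snap and can go 5 mm past. A spring drives it out (6 N when shut, 2.5 N when out); pushing it home takes up to about 10 N
- drawer_floor (a point): centre of the drawer's inner floor (moves with the drawer, axes as the organiser's), 12 mm above the table. The tray inside is 108 (x) x 206 (y) mm; side and back walls stand 24 mm above the floor, 4 mm thick; the front panel 44 mm above it, its inner face at x = -54 mm here. When fully out the whole tray is clear of the housing
- drawer_front (a point): centre of the outer face of the wooden drawer front, 30 mm above the table (moves with the drawer); the panel is 230 mm wide, from 4 to 56 mm above the table, 12 mm thick; the place to push, along the organiser's +x
- key_top (a point): centre of the top of the grey release key on the box's top, 38 (x) x 58 (y) mm, 70 mm above the table, 10 mm above the box's top, at x = 22, y = -58 mm in the organiser's frame
- release_key (a joint): travel of the key in m: 0 up, 0.007 fully down; 2.5 N starts it, 5 N presses it fully; the drawer is freed once it is more than about 5 mm down. It springs back up. It also dips and rises as the drawer latches
- spice_jar: upright spice jar with a red cap, diameter 45 mm, 106 mm high, 0.11 kg; origin at the centre of its underside; stands close in front of the shut drawer at the start
- remote: grey remote control, 179 (x, long) x 45 (y) x 19 mm (z), lying with its buttons up (z up); origin at the centre of its underside; lies on the table to the left or right of the box, the mug on the other side
- mug: blue mug, 98 mm high, body 85 mm across with a handle at one side (117 mm over it); origin at the centre of the underside of the whole outline; leave it alone
- wide_tape: brown tape roll lying flat, 91 mm diameter, 48 mm high; origin at the centre of its underside; leave it alone
- small_tape: black tape roll lying flat, 60 mm diameter, 19 mm high; origin at the centre of its underside; leave it alone
- salt_shaker: salt shaker, diameter 44 mm, 90 mm high, standing on the top of the organiser; origin at the centre of its underside; leave it alone

How it is judged:
On the way, in this order (a step that is already met when the one before it is completed fails the run):
1. the jar stands on the table, let go, clear of the drawer's way, with the drawer still shut (value of joint drawer below 0.006 m and angle between spice_jar's own z axis and vertical below 0.15 rad and height (world z) of spice_jar between -0.006 and 0.006 m and contact force between the fingers and spice_jar below 0.1 N and (y of spice_jar in the frame of organiser above 0.14 m or y of spice_jar in the frame of organiser below -0.14 m or x of spice_jar in the frame of organiser below -0.212 m)), for 0.2 s.
2. the drawer has popped out (value of joint drawer above 0.095 m), for 0.2 s.
3. the remote lies flat in the open drawer, buttons up, let go (value of joint drawer above 0.08 m and z of remote in the frame of drawer_floor between -0.006 and 0.008 m and x of remote in the frame of drawer_floor between -0.04 and 0.04 m and y of remote in the frame of drawer_floor between -0.03 and 0.03 m and angle between remote's own z axis and vertical below 0.12 rad and contact force between the fingers and remote below 0.1 N), for 0.2 s.
At the end, for the whole second after the job is handed in: drawer shut within 4 mm and staying so by itself, key back up; remote flat in it, buttons up, at rest; spice jar upright on the table with its centre over 140 mm to a side of the box's centre line or over 212 mm before the box's centre (value of joint drawer below 0.004 m and velocity of joint drawer below 0.01 m/s and value of joint release_key below 0.002 m and z of remote in the frame of drawer_floor between -0.006 and 0.008 m and x of remote in the frame of drawer_floor between -0.04 and 0.04 m and y of remote in the frame of drawer_floor between -0.03 and 0.03 m and angle between remote's own z axis and vertical below 0.12 rad and linear speed of each of remote, spice_jar below 0.03 m/s and angle between spice_jar's own z axis and vertical below 0.15 rad and height (world z) of spice_jar between -0.006 and 0.006 m and (y of spice_jar in the frame of organiser above 0.14 m or y of spice_jar in the frame of organiser below -0.14 m or x of spice_jar in the frame of organiser below -0.212 m)); the robot touches nothing.
It fails at once if the spice jar is knocked over (angle between spice_jar's own z axis and vertical above 0.6 rad).
It fails at once if the mug is shifted by more than 30 mm or tipped (distance of mug from where it was at the start of the episode above 0.03 m or angle between mug's own z axis and vertical above 0.4 rad).
It fails at once if a tape roll is shifted by more than 30 mm (distance of any of wide_tape, small_tape from where it was at the start of the episode above 0.03 m).
It fails at once if the salt shaker is shifted by more than 30 mm or tipped (distance of salt_shaker from where it was at the start of the episode above 0.03 m or angle between salt_shaker's own z axis and vertical above 0.4 rad).
It also fails if it takes over 72 s, if anything falls off the work surface, if the arm or the gripper's body presses on something with over 40 N, if the wrist force passes 120 N, or if a joint passes its speed limit or range.

## Working session

There is one attempt and no reset: what is moved stays moved. The work goes in short steps, Python scripts to look and compute and a tool call to move; the robot and the scene stay as the last step left them, time stands still between calls to the robot, and variables do not carry over. Pictures are saved under pics/ and viewed, at most 12 in all, crops included, and the job is handed in when it is done.

Besides the shell and the picture viewer there is one more tool, called after "Request:" as name(argument=value, ...) on one line, values as JSON. step_arm: Moves the arm, as the interface text tells. Its arguments: {"type":"object","properties":{"targets":{"type":"array"}},"required":["targets"]}

```bash
mkdir -p pics; ls; cat > h.py <<'E'
import numpy as np, cv2
from cell import env
from scipy.spatial.transform import Rotation as R
def ray(cal,u,v,z):
    M=np.array(cal["mtx"]);T=np.array(cal["world_to_cam"])
    d=T[:3,:3].T@np.linalg.inv(M)@np.array([u,v,1.]);o=-T[:3,:3].T@T[:3,3]
    return o+d*(z-o[2])/d[2]
def proj(cal,p):
    M=np.array(cal["mtx"]);T=np.array(cal["world_to_cam"])
    q=M@(T[:3,:3]@np.array(p)+T[:3,3]);return q[:2]/q[2]
E
python3 - <<'E'
from h import *
s=env.observe();print(s)
a=env.grab_frame("scene");b=env.grab_frame("side")
cv2.imwrite("pics/scene.png",a);cv2.imwrite("pics/side.png",b)
E
```

```text
pics
{'time_s': 0.0, 'joints': array([ 9.15717798e-01,  3.81230188e-01,  1.29824044e+00, -9.10676965e-06,
        1.46359865e+00, -2.15310153e-01]), 'qd': array([ 6.37350424e-04, -1.02410436e-03, -8.31847878e-05, -8.54368888e-04,
        2.90418561e-04,  3.82470115e-04]), 'effort': array([-1.68113333e-03, -4.48455441e+01, -2.31278479e+01, -1.77412585e-04,
        4.74983157e-03, -2.18124228e-06]), 'tool_pos': array([0.2340016 , 0.49745638, 0.24970025]), 'tcp_rot': array([ 2.18116062e-01,  9.75922557e-01, -6.71403815e-04, -3.07158839e-04]), 'force': array([ 0.26353577, -0.54616901,  0.62577776]), 'ft_torque': array([-0.00421364, -0.02496966,  0.01401073]), 'gripper_force': 0.0, 'grip_width': 0.08533377301178072}
```

View pics/scene.png

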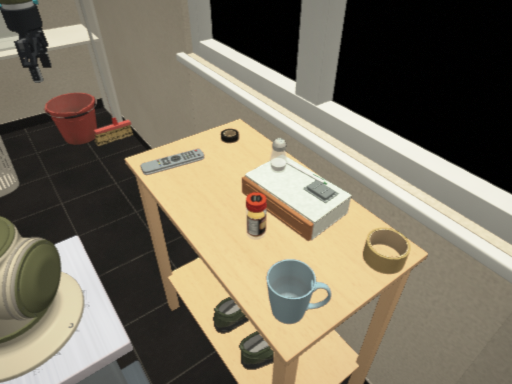

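View pics/side.png

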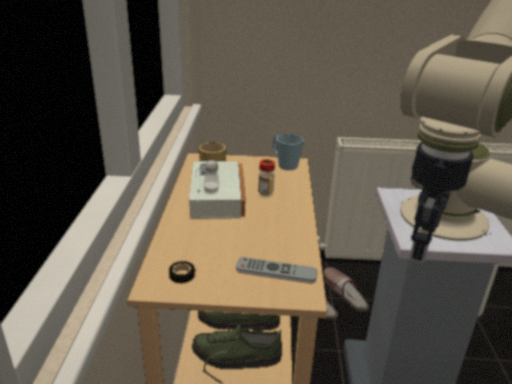

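The scene view shows the jar at (257,215), the box around (293,195) with its key at (320,188), the salt shaker at (279,152) and the remote at (173,161). The mug is at (292,290), the wide tape at (386,250) and the small tape at (230,134). The side view agrees.

```bash
python3 - <<'E'
from h import *
def go(name,roi,f,z,lab):
    cal=env.get_calibration(name);im=cv2.imread(f"pics/{name}.png")
    hsv=cv2.cvtColor(im,cv2.COLOR_BGR2HSV);m=f(hsv).astype(np.uint8)
    k=np.zeros_like(m);x0,y0,x1,y1=roi;k[y0:y1,x0:x1]=m[y0:y1,x0:x1]
    k=cv2.morphologyEx(k,cv2.MORPH_CLOSE,np.ones((3,3)))
    c=max(cv2.findContours(k,0,cv2.CHAIN_APPROX_NONE)[0],key=cv2.contourArea)
    p=np.array([ray(cal,u,v,z)[:2] for u,v in c[:,0]],np.float32)
    (cx,cy),wh,a=cv2.minAreaRect(p*1000)
    print(lab,name,"area",cv2.contourArea(c),"px",c[:,0].mean(0).round(),"ctr",round(cx),round(cy),"size",np.round(wh),"ang",round(a,1))
    ap=cv2.approxPolyDP(c,3,True)[:,0]
    print("   ",[(tuple(int(i) for i in q),tuple((ray(cal,*q,z)[:2]*1000).round().astype(int).tolist())) for q in ap][:8])
S=lambda h:h[...,1];V=lambda h:h[...,2];H=lambda h:h[...,0]
low=lambda h:(S(h)<70)&(V(h)>40)
for n,r in (("scene",(130,140,215,180)),("side",(230,250,322,290))): go(n,r,low,0.019,"remote")
red=lambda h:((H(h)<6)|(H(h)>174))&(S(h)>150)
for n,r in (("scene",(240,185,275,240)),("side",(250,150,285,200))): go(n,r,red,0.106,"cap")
white=lambda h:(S(h)<40)&(V(h)>150)
for n,r in (("scene",(240,150,355,235)),("side",(180,155,245,222))): go(n,r,white,0.06,"box")
dk=lambda h:(V(h)<150)&(S(h)<60)
go("scene",(302,175,340,203),dk,0.07,"key")
blue=lambda h:(H(h)>90)&(H(h)<120)&(S(h)>50)
go("scene",(260,250,335,330),blue,0.05,"mug");go("side",(270,130,310,172),blue,0.05,"mug")
for n in("scene","side"):
  T=np.array(env.get_calibration(n)["world_to_cam"]);print(n,-T[:3,:3].T@T[:3,3])
im=cv2.imread("pics/scene.png")[135:240,150:360];cv2.imwrite("pics/crop.png",cv2.resize(im,None,fx=3.8,fy=3.8,interpolation=2))
E
```

```text
remote scene area 713.5 px [172. 161.] ctr 448 266 size [ 60. 178.] ang 81.3
    [((203, 153), (535, 250)), ((194, 149), (524, 283)), ((140, 165), (365, 300)), ((143, 173), (357, 261)), ((148, 174), (366, 249)), ((202, 159), (518, 225))]
remote side area 1177.0 px [276. 270.] ctr 451 289 size [ 57. 176.] ang 81.8
    [((236, 265), (539, 281)), ((240, 272), (529, 305)), ((313, 282), (372, 325)), ((316, 275), (364, 301)), ((313, 267), (369, 274)), ((244, 257), (523, 250))]
cap scene area 141.5 px [255. 204.] ctr 475 -92 size [50. 40.] ang 54.9
    [((248, 195), (475, -61)), ((248, 209), (450, -97)), ((258, 211), (463, -114)), ((266, 206), (485, -112)), ((261, 197), (494, -83)), ((257, 204), (474, -96)), ((250, 204), (462, -87))]
cap side area 65.5 px [267. 167.] ctr 482 -48 size [36. 44.] ang 5.9
    [((273, 167), (464, -46)), ((271, 163), (470, -71)), ((260, 166), (500, -48)), ((265, 170), (486, -25))]
box scene area 3740.0 px [302. 192.] ctr 614 -68 size [162. 258.] ang 6.3
    [((246, 173), (551, 55)), ((313, 221), (570, -170)), ((315, 234), (547, -201)), ((344, 214), (641, -194)), ((351, 195), (702, -159)), ((282, 154), (677, 68))]
box side area 1697.5 px [215. 182.] ctr 624 -50 size [130. 232.] ang 6.3
    [((194, 163), (698, -145)), ((190, 199), (675, 70)), ((239, 199), (549, 58)), ((235, 162), (577, -164))]
key scene area 114.0 px [320. 193.] ctr 636 -118 size [39. 66.] ang 30.6
    [((306, 188), (624, -86)), ((323, 200), (627, -140)), ((335, 192), (669, -136)), ((323, 196), (637, -130)), ((316, 187), (646, -97))]Traceback (most recent call last):
  File "<stdin>", line 23, in <module>
  File "<stdin>", line 7, in go
ValueError: max() iterable argument is empty
```

```bash
python3 - <<'E'
from h import *
def tri(a,b):
    o=[];d=[]
    for n,(u,v) in (("scene",a),("side",b)):
        c=env.get_calibration(n);p=ray(c,u,v,0);q=ray(c,u,v,.3);o.append(p);d.append((q-p)/np.linalg.norm(q-p))
    t=np.linalg.lstsq(np.c_[d[0],-d[1]],o[1]-o[0],rcond=None)[0]
    A,B=o[0]+t[0]*d[0],o[1]+t[1]*d[1];return ((A+B)/2*1000).round(),round(np.linalg.norm(A-B)*1000,1)
print("cap ctr",tri((256.5,202),(267,166.5)))
print("salt top",tri((279,143),(211,164)))
print("mug",tri((290,270),(289,137)))
sc=env.get_calibration("scene")
print("jar base",ray(sc,256,231,0)*1000,"wide tape top",ray(sc,387,240,.048)*1000,"small",ray(sc,230,134,.019)*1000)
for n in("scene","side"):
  T=np.array(env.get_calibration(n)["world_to_cam"]);print(n,-T[:3,:3].T@T[:3,3])
T=np.array(env.get_calibration("wrist")["world_to_cam"]);print("wrist",-T[:3,:3].T@T[:3,3],T[:3,:3],env.get_calibration("wrist")["mtx"])
im=cv2.imread("pics/scene.png")[135:240,150:360];cv2.imwrite("pics/crop.png",cv2.resize(im,None,fx=3.8,fy=3.8,interpolation=2))
E
```

```text
cap ctr (array([483., -78.,  92.]), np.float64(4.9))
salt top (array([625.,  21., 139.]), np.float64(0.3))
mug (array([ 417., -268.,  107.]), np.float64(2.6))
jar base [486.82372519 -75.24386222   0.        ] wide tape top [ 666.59364605 -294.87532585   48.        ] small [655.02393723 291.91484997  19.        ]
scene [ 0.12813423 -0.56192435  0.62983061]
side [0.48092186 1.12104085 0.66627808]
wrist [0.16645504 0.52962224 0.37394861] [[ 4.26198660e-01  9.04629383e-01 -6.18298836e-04]
 [ 8.64832101e-01 -4.07248253e-01  2.93622712e-01]
 [ 2.65367931e-01 -1.25676331e-01 -9.55921190e-01]] [[265.75874522   0.         256.54090983]
 [  0.         265.75874522 191.27945956]
 [  0.           0.           1.        ]]
```

View pics/crop.png

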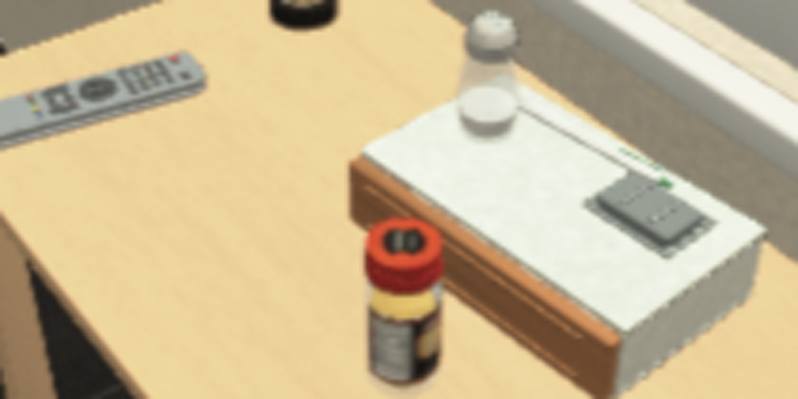

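The crop shows the jar's red cap at (404,240), the key at (655,208) and the shaker at (490,80). The jar comes out at about (485,-76) mm, and the organiser centre at about (625,-50) mm with 6° yaw. I'll move above the jar.

Request:
step_arm(targets=[0,0,-6.24,0,0,0,0.085,0,0,-6.24,0,0,0,0.085,0,0,-6.24,0,0,0,0.085,0,0,-6.24,0,0,0,0.085,0,0,-6.24,0,0,0,0.085,0,0,0,-0.0095,-0.03,0,0.085,0,0,0,-0.0095,-0.03,0,0.085,0,0,0,-0.0095,-0.03,0,0.085,0,0,0,-0.0095,-0.03,0,0.085,0,0,0,-0.0095,-0.03,0,0.085])

```text
time_s: 0.93
tool_pos: [0.2972, 0.352, 0.25]
tcp_rot: [-0.053, 0.999, -0.0, -0.0]
force: [1.4, -0.2, 0.4]
grip_width: 0.085
gripper_force: 0.0
```

Request:
step_arm(targets=[0,0,0,-0.0095,-0.03,0,0.085,0,0,0,-0.0095,-0.03,0,0.085,0,0,0,-0.0095,-0.03,0,0.085,0,0,0,-0.0095,-0.03,0,0.085,0,0,0,-0.0095,-0.03,0,0.085,0,0,0,-0.0095,-0.03,0,0.085,0,0,0,-0.0095,-0.03,0,0.085,0,0,0,-0.0095,-0.03,0,0.085,0,0,0,-0.0095,-0.03,0,0.085,0,0,0,-0.0095,-0.03,0,0.085])

```text
time_s: 1.77
tool_pos: [0.4231, 0.0635, 0.2502]
tcp_rot: [-0.052, 0.999, 0.0, -0.0]
force: [-0.1, 0.3, 0.2]
grip_width: 0.0847
gripper_force: 0.0
```

Request:
step_arm(targets=[0,0,0,-0.0095,-0.03,0,0.085,0,0,0,-0.0095,-0.03,0,0.085,0,0,0,-0.0095,-0.03,0,0.085,0,0,0,-0.0095,-0.03,0,0.085,0,0,0,0,0,0,0.085,0,0,0,0,0,0,0.085])

```text
time_s: 2.27
tool_pos: [0.4734, -0.0514, 0.2497]
tcp_rot: [-0.051, 0.999, 0.0, -0.001]
force: [0.6, 0.1, -0.3]
grip_width: 0.0848
gripper_force: 0.0
```

```bash
python3 - <<'E'
from h import *
s=env.observe();print(s["tool_pos"],R.from_quat(s["tcp_rot"]).as_matrix().round(3),s["joints"])
c=env.get_calibration("wrist");w=env.grab_frame("wrist");cv2.imwrite("pics/w1.png",w)
h=cv2.cvtColor(w,cv2.COLOR_BGR2HSV);m=(((h[...,0]<6)|(h[...,0]>174))&(h[...,1]>150)).astype(np.uint8)
k=max(cv2.findContours(m,0,1)[0],key=cv2.contourArea);print(k[:,0].min(0),k[:,0].max(0))
(u,v),r=cv2.minEnclosingCircle(k);print(u,v,r,ray(c,u,v,.1))
E
```

```text
[ 0.47336978 -0.05141535  0.24970559] [[-0.995 -0.102 -0.001]
 [-0.102  0.995  0.001]
 [ 0.001  0.001 -1.   ]] [-3.57576566e-01  2.52146518e-01  1.49214538e+00  7.92747979e-05
  1.39867065e+00 -2.03071917e+00]
[216 168] [251 187]
233.5 181.5 18.344036102294922 [ 0.4742662  -0.07569134  0.1       ]
```

View pics/w1.png

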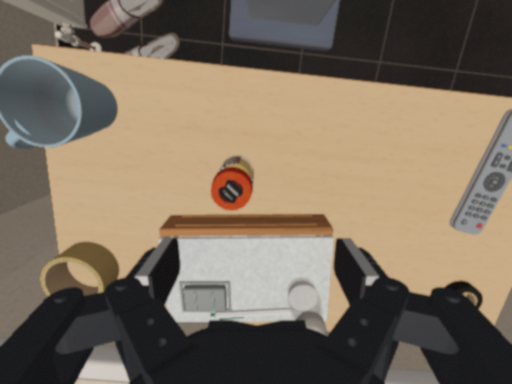

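The wrist view shows the red cap centred at about (232,187), the drawer front edge at (163–332,216), the key at (205,297) and the remote at (487,175).

```bash
python3 - <<'E'
from h import *
c=env.get_calibration("wrist");s=env.observe()
for n,u,v,z in (("cap",232,187,.106),("frontTopL",331,217,.056),("frontTopR",168,217,.056),("houseL",332,237,.06),("houseR",162,237,.06),("key",205,297,.07),("remote a",508,115,.019),("remote b",455,228,.019),("remote c",481,232,.019),("salt top",311,322,.15)):
    print(n,(ray(c,u,v,z)[:2]*1000).round())
print("tcp px",proj(c,s["tool_pos"]))
w=cv2.imread("pics/w1.png");h=cv2.cvtColor(w,cv2.COLOR_BGR2HSV);m=(((h[...,0]<6)|(h[...,0]>174))&(h[...,1]>150)).astype(np.uint8)
m[:160]=0;m[215:]=0;ys,xs=np.nonzero(m);print(xs.min(),xs.max(),ys.min(),ys.max())
E
```

```text
cap [478. -75.]
frontTopL [520.  52.]
frontTopR [ 542. -158.]
houseL [546.  57.]
houseR [ 569. -164.]
key [ 649. -102.]
remote a [372. 265.]
remote b [533. 248.]
remote c [535. 288.]
salt top [603.  20.]
tcp px [256.282748   257.30785438]
214 251 168 201
```

Request:
step_arm(targets=[0,0,0,-0.003,-0.0127,0.02,0.085,0,0,0,-0.003,-0.0127,0.02,0.085,0,0,0,0,0,0.03,0.085,0,0,0,0,0,0.03,0.085,0,0,0,0,0,0.025,0.085,0,0,0,0,0,0.025,0.085,0,0,0,0,0,0.012,0.085,0,0,0,0,0,0.01,0.085,0,0,0,0,0,0,0.085])

```text
time_s: 3.07
tool_pos: [0.4807, -0.0734, 0.0769]
tcp_rot: [-0.053, 0.999, 0.001, -0.002]
force: [-0.1, 0.8, 0.2]
grip_width: 0.0852
gripper_force: 0.0
```

```bash
python3 - <<'E'
from h import *
s=env.observe();print(s["tool_pos"],s["force"])
c=env.get_calibration("wrist");w=env.grab_frame("wrist");cv2.imwrite("pics/w2.png",w)
h=cv2.cvtColor(w,cv2.COLOR_BGR2HSV);m=(((h[...,0]<6)|(h[...,0]>174))&(h[...,1]>150)).astype(np.uint8)
k=max(cv2.findContours(m,0,1)[0],key=cv2.contourArea);x,y,a,b=cv2.boundingRect(k);print(x,y,a,b)
print(ray(c,x+a/2,y+b/2,.106), proj(c,s["tool_pos"]))
E
```

```text
[ 0.48067531 -0.0734296   0.07685141] [-0.13885122  0.7626131   0.20811187]
199 231 96 52
[ 0.46361819 -0.07905502  0.106     ] [256.27661376 257.28134261]
```

View pics/w2.png

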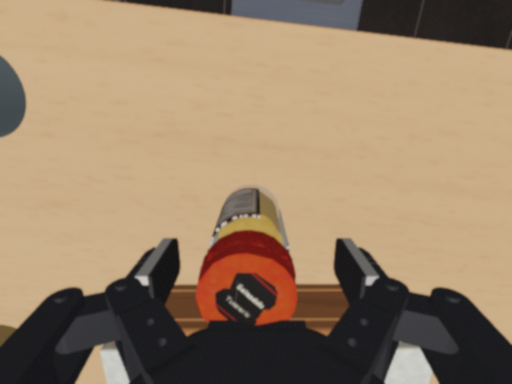

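The jar sits between the fingers, with its cap centre at (247,292). A point above the TCP at cap height should appear at row 293, so it is centred. I'll close and lift.

Request:
step_arm(targets=[0,0,0,0,0,0,0.03,0,0,0,0,0,0,0.03,0,0,0,0,0,0,0.03,0,0,0,0,0,0,0.03,0,0,0,0,0,0,0.03,0,0,0,0,0,0,0.03,0,0,0,0,0,0,0.03,0,0,0,0,0,0,0.03])

```text
time_s: 3.78
tool_pos: [0.4822, -0.0751, 0.0791]
tcp_rot: [-0.052, 0.999, -0.0, 0.001]
force: [-0.4, 0.4, 5.6]
grip_width: 0.0431
gripper_force: 59.8
```

Request:
step_arm(targets=[0,0,0,0,0,-0.01,0.03,0,0,0,0,0,-0.02,0.03,0,0,0,0,0,-0.02,0.03,0,0,0,0,0,0,0.03])

```text
time_s: 4.12
tool_pos: [0.4832, -0.0755, 0.1315]
tcp_rot: [-0.052, 0.999, -0.001, 0.003]
force: [0.9, -0.7, 0.2]
grip_width: 0.0433
gripper_force: 60.7
```

Request:
step_arm(targets=[0,0,0,0,0.015,0,0.03,0,0,0,0,0.027,0,0.03,0,0,0,0,0.027,0,0.03,0,0,0,0,0.027,0,0.03,0,0,0,0,0.027,0,0.03,0,0,0,0,0.027,0,0.03,0,0,0,0,0.027,0,0.03,0,0,0,0,0.015,0,0.03,0,0,0,0,0,0,0.03])

```text
time_s: 4.87
tool_pos: [0.4609, 0.1183, 0.1278]
tcp_rot: [-0.054, 0.999, 0.0, -0.0]
force: [0.6, -0.2, -0.8]
grip_width: 0.0431
gripper_force: 60.8
```

Request:
step_arm(targets=[0,0,0,0,0,0.015,0.03,0,0,0,0,0,0.015,0.03,0,0,0,0,0,0.01,0.03,0,0,0,0,0,0.006,0.03,0,0,0,0,0,0.003,0.03,0,0,0,0,0,0,0.03,0,0,0,0,0,0,0.03])

```text
time_s: 5.45
tool_pos: [0.4621, 0.1155, 0.0795]
tcp_rot: [-0.052, 0.999, -0.0, 0.0]
force: [-0.1, -0.3, -0.4]
grip_width: 0.0429
gripper_force: 60.6
```

Request:
step_arm(targets=[0,0,0,0,0,0.0015,0.03,0,0,0,0,0,0,0.03,0,0,0,0,0,0,0.03])

```text
time_s: 5.7
tool_pos: [0.4624, 0.1156, 0.0791]
tcp_rot: [-0.052, 0.999, -0.0, 0.001]
force: [-1.9, -1.5, 12.9]
grip_width: 0.0432
gripper_force: 61.4
```

Contact with the table. I'll open and rise, then turn to fetch a view of the box.

Request:
step_arm(targets=[0,0,0,0,0,-0.0005,0.085,0,0,0,0,0,0,0.085,0,0,0,0,0,0,0.085,0,0,0,0,0,0,0.085,0,0,0,0,0,0,0.085,0,0,0,0,0,0,0.085,0,0,0,0,0,-0.015,0.085,0,0,0,0,0,-0.03,0.085,0,0,0,0,0,-0.04,0.085,0,0,0,0,0,-0.04,0.085])

```text
time_s: 6.53
tool_pos: [0.4612, 0.1159, 0.2045]
tcp_rot: [-0.052, 0.999, 0.0, -0.001]
force: [1.1, -0.3, 0.3]
grip_width: 0.0849
gripper_force: 0.0
```

```bash
python3 - <<'E'
from h import *
s=env.observe();print(s["tool_pos"],s["grip_width"])
c=env.get_calibration("wrist");w=env.grab_frame("wrist");cv2.imwrite("pics/w3.png",w)
np.save("w3.npy",np.r_[np.array(c["world_to_cam"]).ravel()])
E
```

```text
[0.46119782 0.11593028 0.20447283] 0.08486250473489958
```

View pics/w3.png

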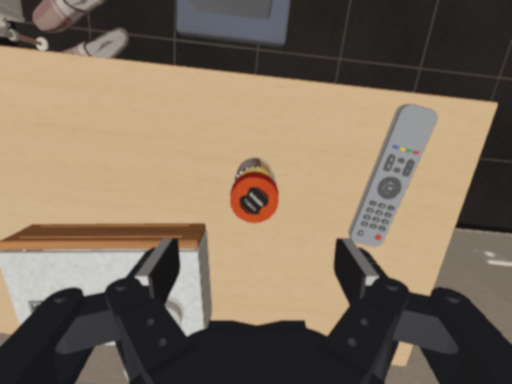

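The jar stands at (254,198), released and upright. The whole remote is visible, from (417,108) to (367,243), so I'll measure it from this frame before pressing the key.

```bash
python3 - <<'E'
from h import *
c=dict(mtx=env.get_calibration("wrist")["mtx"],world_to_cam=np.load("w3.npy").reshape(4,4))
w=cv2.imread("pics/w3.png");h=cv2.cvtColor(w,cv2.COLOR_BGR2HSV)
m=((h[...,1]<70)&(h[...,2]>60)).astype(np.uint8);k0=np.zeros_like(m);k0[97:250,345:445]=m[97:250,345:445];m=cv2.morphologyEx(k0,cv2.MORPH_CLOSE,np.ones((7,7)))
k=max(cv2.findContours(m,0,1)[0],key=cv2.contourArea);print(k[:,0].min(0),k[:,0].max(0))
for z in(.019,.01):
  p=np.array([ray(c,u,v,z)[:2]*1000 for u,v in k[:,0]],np.float32);print(cv2.minAreaRect(p))
  print(cv2.boxPoints(cv2.minAreaRect(p)).round())
b=lambda u,v,z:(ray(c,u,v,z)[:2]*1000).round()
print("house front L corner",b(205,249,.06),"jar cap",b(254,198,.106))
E
```

```text
[345 104] [437 249]
((456.3168029785156, 274.77685546875), (50.18154525756836, 188.4340362548828), 81.33922576904297)
[[359. 264.]
 [546. 236.]
 [553. 285.]
 [367. 314.]]
((458.3291015625, 279.6153259277344), (51.63949966430664, 193.90872192382812), 81.33922576904297)
[[359. 269.]
 [550. 239.]
 [558. 291.]
 [366. 320.]]
house front L corner [543.  66.] jar cap [461. 114.]
```

Request:
step_arm(targets=[0,0,0,-0.0166,-0.0238,0,0.0,0,0,0,-0.0166,-0.0238,0,0.0,0,0,0,-0.0166,-0.0238,0,0.0,0,0,0,-0.0166,-0.0238,0,0.0,0,0,0,-0.0166,-0.0238,0,0.0,0,0,0,-0.0166,-0.0238,0,0.0,0,0,0,-0.0166,-0.0238,0,0.0,0,0,0,-0.0166,-0.0238,0,0.0,0,0,0,-0.0166,-0.0238,0,0.0,0,0,0,-0.0166,-0.0238,0,0.0])

```text
time_s: 7.42
tool_pos: [0.6525, -0.1046, 0.203]
tcp_rot: [-0.052, 0.999, 0.0, -0.0]
force: [0.5, 0.4, 0.5]
grip_width: 0.0001
gripper_force: 0.0
```

Request:
step_arm(targets=[0,0,0,0,0,0.03,0,0,0,0,0,0,0.03,0,0,0,0,0,0,0.03,0,0,0,0,0,0,0.01,0,0,0,0,0,0,0,0,0,0,0,0,0,0,0])

```text
time_s: 7.92
tool_pos: [0.6522, -0.1034, 0.1042]
tcp_rot: [-0.052, 0.999, -0.0, 0.0]
force: [1.1, -0.4, 0.6]
grip_width: 0.0003
gripper_force: 0.0
```

Request:
step_arm(targets=[0,0,0,0,0,0.007,0,0,0,0,0,0,0.007,0,0,0,0,0,0,0.003,0,0,0,0,0,0,0,0])

```text
time_s: 8.25
tool_pos: [0.6518, -0.1034, 0.0862]
tcp_rot: [-0.052, 0.999, -0.0, 0.0]
force: [0.3, 0.1, 0.7]
grip_width: 0.0002
gripper_force: 0.0
```

Request:
step_arm(targets=[0,0,0,0,0,0.0025,0,0,0,0,0,0,0,0])

```text
time_s: 8.42
tool_pos: [0.652, -0.1034, 0.0841]
tcp_rot: [-0.052, 0.999, -0.0, 0.0]
force: [0.6, 0.8, 3.9]
grip_width: 0.0002
gripper_force: 1.9
```

Request:
step_arm(targets=[0,0,0,0,0,0.0015,0,0,0,0,0,0,0,0])

```text
time_s: 8.58
tool_pos: [0.652, -0.1034, 0.0827]
tcp_rot: [-0.052, 0.999, -0.0, 0.0]
force: [-0.6, 0.3, 4.8]
grip_width: -0.0004
gripper_force: 2.1
```

Request:
step_arm(targets=[0,0,0,0,0,0.0015,0,0,0,0,0,0,0,0,0,0,0,0,0,0,0])

```text
time_s: 8.83
tool_pos: [0.6521, -0.1035, 0.0819]
tcp_rot: [-0.052, 0.999, -0.0, 0.001]
force: [-1.5, 0.5, 9.1]
grip_width: 0.0001
gripper_force: 4.6
```

Request:
step_arm(targets=[0,0,0,0,0,0.001,0,0,0,0,0,0,0,0,0,0,0,0,0,0,0])

```text
time_s: 9.08
tool_pos: [0.6522, -0.1035, 0.0818]
tcp_rot: [-0.052, 0.999, -0.001, 0.001]
force: [-3.9, 1.7, 13.9]
grip_width: -0.0
gripper_force: 7.2
```

```bash
python3 - <<'E'
from h import *
s=env.observe();print(s["tool_pos"],s["force"])
im=env.grab_frame("scene");cv2.imwrite("pics/sc2.png",im)
a=cv2.imread("pics/scene.png");d=cv2.absdiff(im,a).max(2)[150:240,200:360]
cv2.imwrite("pics/sc2c.png",cv2.resize(im[130:260,160:360],None,fx=3,fy=3,interpolation=2))
E
```

```text
[ 0.65215396 -0.10349588  0.08177879] [-3.94543748  1.72586377 13.89810561]
```

View pics/sc2c.png

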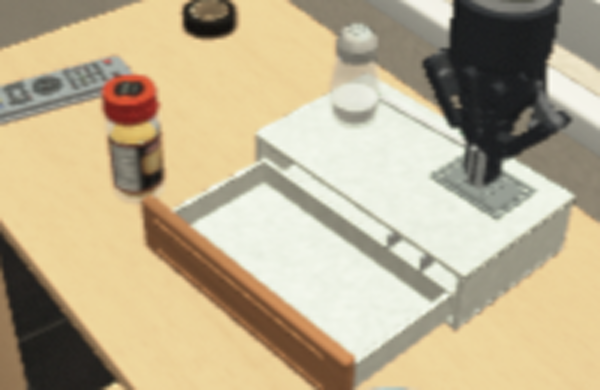

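The drawer is out and empty: its front runs from (150,220) to (350,360), and the jar stands clear. Now rise and go to the remote.

Request:
step_arm(targets=[0,0,0,0,0,-0.02,0,0,0,0,0,0,-0.035,0,0,0,0,0,0,-0.035,0,0,0,0,0,0,-0.035,0,0,0,0,0.0114,0.0284,-0.013,0.085,0,0,0,0.0114,0.0284,0,0.085,0,0,0,0.0114,0.0284,0,0.085,0,0,0,0.0114,0.0284,0,0.085,0,0,0,0.0114,0.0284,0,0.085,0,0,0,0.0114,0.0284,0,0.085])

```text
time_s: 9.97
tool_pos: [0.5648, 0.06, 0.2174]
tcp_rot: [-0.052, 0.999, 0.0, -0.001]
force: [1.2, 0.1, 0.2]
grip_width: 0.0724
gripper_force: 0.0
```

Request:
step_arm(targets=[0,0,0,0.0114,0.0284,0,0.085,0,0,0,0.0114,0.0284,0,0.085,0,0,0,0.0114,0.0284,0,0.085,0,0,0,0.0114,0.0284,0,0.085,0,0,0,0.0114,0.0284,0,0.085,0,0,0,0.0114,0.0284,0,0.085,0,0,0,0.0114,0.0284,0,0.085,0,0,0,0.0114,0.0284,0,0.085,0,0,7,0,0,0,0.085,0,0,7,0,0,0,0.085])

```text
time_s: 10.8
tool_pos: [0.4503, 0.2766, 0.2175]
tcp_rot: [0.071, 0.997, -0.0, -0.0]
force: [0.2, -0.0, 0.0]
grip_width: 0.0847
gripper_force: 0.0
```

Request:
step_arm(targets=[0,0,0,0,0,0,0.085,0,0,0,0,0,0,0.085])

```text
time_s: 10.97
tool_pos: [0.4514, 0.2753, 0.2175]
tcp_rot: [0.068, 0.998, -0.0, -0.0]
force: [0.4, -0.0, 0.0]
grip_width: 0.0848
gripper_force: 0.0
```

```bash
python3 - <<'E'
from h import *
s=env.observe();print(s["tool_pos"],R.from_quat(s["tcp_rot"]).as_matrix().round(3).tolist(),s["joints"].round(2))
c=env.get_calibration("wrist");w=env.grab_frame("wrist");cv2.imwrite("pics/w4.png",w)
h=cv2.cvtColor(w,cv2.COLOR_BGR2HSV)
m=((h[...,1]<70)&(h[...,2]>60)).astype(np.uint8);k0=np.zeros_like(m);k0[100:,188:325]=m[100:,188:325];m=cv2.morphologyEx(k0,cv2.MORPH_CLOSE,np.ones((7,7)))
k=max(cv2.findContours(m,0,1)[0],key=cv2.contourArea)
print(k[:,0].min(0),k[:,0].max(0))
for z in(.019,.01):
  p=np.array([ray(c,u,v,z)[:2]*1000 for u,v in k[:,0]],np.float32);print(cv2.minAreaRect(p))
np.save("w4.npy",np.array(c["world_to_cam"]))
E
```

```text
[0.4513643  0.27525883 0.21752009] [[-0.991, 0.136, -0.001], [0.136, 0.991, -0.0], [0.001, -0.0, -1.0]] [ 0.32  0.37  1.41 -0.    1.36 -1.11]
[241 100] [280 237]
((453.39385986328125, 279.0484619140625), (46.12944412231445, 174.33157348632812), 81.33397674560547)
((455.5146484375, 278.86639404296875), (47.41594696044922, 179.1934356689453), 81.33396911621094)
```

View pics/w4.png

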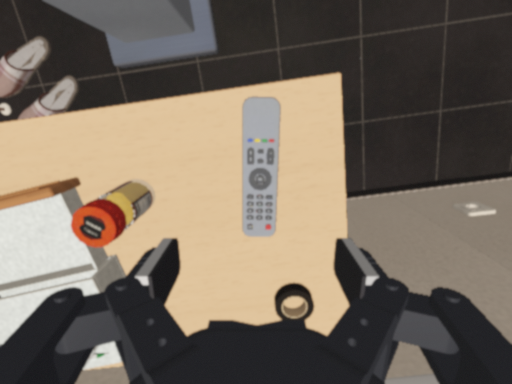

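The remote lies centred under the hand at (261,168), spanning rows 97–237. Its centre is about (451,279) mm and its yaw −8.7°. Descend to it.

Request:
step_arm(targets=[0,0,0.9,0,0.0037,0.02,0.085,0,0,0,0,0,0.035,0.085,0,0,0,0,0,0.035,0.085,0,0,0,0,0,0.035,0.085,0,0,0,0,0,0.03,0.085,0,0,0,0,0,0.02,0.085,0,0,0,0,0,0.01,0.085,0,0,0,0,0,0,0.085,0,0,0,0,0,0,0.085])

```text
time_s: 11.77
tool_pos: [0.4525, 0.279, 0.0333]
tcp_rot: [0.077, 0.997, 0.0, 0.0]
force: [0.2, -1.3, -0.3]
grip_width: 0.0848
gripper_force: 0.0
```

Request:
step_arm(targets=[0,0,0,0,0,0.006,0.085,0,0,0,0,0,0.0035,0.085,0,0,0,0,0,0,0.03,0,0,0,0,0,0,0.03,0,0,0,0,0,0,0.03,0,0,0,0,0,0,0.03,0,0,0,0,0,0,0.03,0,0,0,0,0,0,0.03,0,0,0,0,0,0,0.03,0,0,0,0,0,0,0.03])

```text
time_s: 12.6
tool_pos: [0.4523, 0.2792, 0.0241]
tcp_rot: [0.077, 0.997, 0.0, 0.001]
force: [-1.4, 0.2, 5.8]
grip_width: 0.0431
gripper_force: 61.5
```

Request:
step_arm(targets=[0,0,0,0,0,-0.01,0.03,0,0,0,0,0,-0.025,0.03,0,0,0,0,0,-0.035,0.03,0,0,0,0,0,-0.035,0.03,0,0,0,0,0,-0.035,0.03,0,0,0,0,0,-0.035,0.03,0,0,0,0,0,0,0.03,0,0,0,0,0,0,0.03])

```text
time_s: 13.27
tool_pos: [0.4523, 0.2792, 0.2004]
tcp_rot: [0.078, 0.997, 0.001, 0.002]
force: [-0.3, 0.3, -2.9]
grip_width: 0.0424
gripper_force: 61.5
```

```bash
python3 - <<'E'
from h import *
s=env.observe();print(s["tool_pos"],s["tcp_rot"],s["joints"].round(2))
c=env.get_calibration("wrist");w=env.grab_frame("wrist");cv2.imwrite("pics/w5.png",w)
E
```

```text
[0.45228127 0.27915761 0.20039818] [7.75067657e-02 9.96989647e-01 8.19154372e-04 1.91665757e-03] [ 0.33  0.39  1.44 -0.    1.31 -1.09]
```

View pics/w5.png

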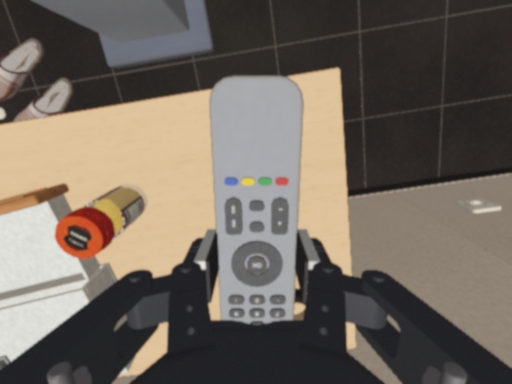

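The remote is gripped square and flat, with its buttons up. Rotate it and carry it to above the drawer.

Request:
step_arm(targets=[0,0,6.9,0,0,0,0.03,0,0,6.9,0,0,0,0.03,0,0,6.9,0,0,0,0.03,0,0,6.9,0,0,0,0.03,0,0,6.9,0,0,0,0.03,0,0,6.9,0,0,0,0.03,0,0,6.9,0,0,0,0.03,0,0,6.9,0,0,0,0.03,0,0,6.9,0,0,0,0.03,0,0,6.9,0,0,0,0.03])

```text
time_s: 14.15
tool_pos: [0.4512, 0.2787, 0.1965]
tcp_rot: [0.631, 0.776, -0.002, -0.001]
force: [0.7, -0.4, -1.8]
grip_width: 0.0427
gripper_force: 61.5
```

Request:
step_arm(targets=[0,0,6,0,0,0,0.03,0,0,0,-0.015,0,0,0.03,0,0,0,-0.0286,0.0014,0,0.03,0,0,0,-0.0286,0.0014,0,0.03,0,0,0,-0.0286,0.0014,0,0.03,0,0,0,-0.0286,0.0014,0,0.03,0,0,0,-0.0286,0.0014,0,0.03,0,0,0,-0.0286,0.0014,0,0.03,0,0,0,-0.0286,0.0014,0,0.03,0,0,0,-0.0286,0.0014,0,0.03])

```text
time_s: 14.98
tool_pos: [0.4883, 0.0365, 0.1968]
tcp_rot: [0.668, 0.744, -0.001, -0.002]
force: [0.7, 0.2, -1.1]
grip_width: 0.0429
gripper_force: 61.5
```

Request:
step_arm(targets=[0,0,0,-0.0286,0.0014,0,0.03,0,0,0,-0.0286,0.0014,0,0.03,0,0,0,-0.0286,0.0014,0,0.03,0,0,0,-0.015,0.0014,0,0.03,0,0,0,0,0,0,0.03,0,0,0,0,0,0,0.03])

```text
time_s: 15.48
tool_pos: [0.5047, -0.062, 0.1969]
tcp_rot: [0.669, 0.743, -0.001, -0.002]
force: [-1.0, -0.1, -1.4]
grip_width: 0.0428
gripper_force: 61.5
```

```bash
python3 - <<'E'
from h import *
s=env.observe();M=R.from_quat(s["tcp_rot"]).as_matrix();print(s["tool_pos"],M.round(3).tolist())
print("world delta to target -> tool", M.T@(np.array([.505,-.060,.06])-s["tool_pos"]), "yaw y",np.degrees(np.arctan2(M[1,1],M[0,1])))
w=env.grab_frame("wrist");cv2.imwrite("pics/w6.png",w)
E
```

```text
[ 0.50468771 -0.06203222  0.19686711] [[-0.105, 0.994, -0.003], [0.994, 0.105, 0.001], [0.002, -0.003, -1.0]]
world delta to target -> tool [0.00175612 0.00093097 0.13686813] yaw y 6.015157109501401
```

View pics/w6.png

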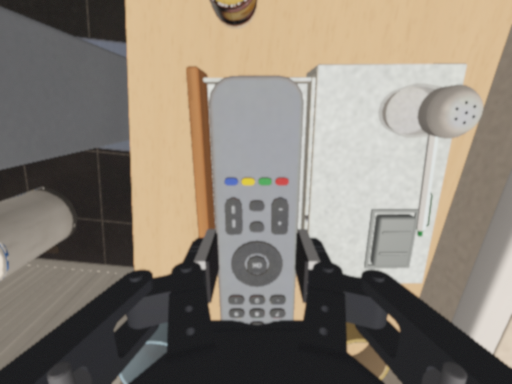

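The remote is aligned over the tray: the wooden front is at columns 190–207 and the back wall at 305–313, so it is centred across at column 256. I'll check the y fit using the tray's end wall at (240,80).

```bash
python3 - <<'E'
from h import *
c=env.get_calibration("wrist");s=env.observe()
M=R.from_quat(s["tcp_rot"]).as_matrix()
for n,u,v,z in(("endwall top",215,80,.036),("endwall top r",303,80,.036),("house corner L",317,66,.06),("house corner backL",465,66,.06),("remote far end top",256,77,s["tool_pos"][2]-.005),("front inner top",207,150,.056)):
    p=ray(c,u,v,z);print(n,(p*1000).round(), "tool rel",((M.T@(p-s["tool_pos"]))*1000).round())
g=cv2.cvtColor(cv2.imread("pics/w6.png"),cv2.COLOR_BGR2GRAY)
print(g[55:100,209],g[60:100,306],g[150,180:214],g[150,296:325])
E
```

```text
endwall top [452.  37.  36.] tool rel [103. -41. 161.]
endwall top r [540.  47.  36.] tool rel [103.  47. 161.]
house corner L [547.  57.  60.] tool rel [113.  55. 137.]
house corner backL [679.  71.  60.] tool rel [113. 188. 137.]
remote far end top [495.  27. 192.] tool rel [89. -0.  5.]
front inner top [452. -30.  56.] tool rel [ 37. -49. 141.]
[192 192 192 192 193 192 192 192 192 192 192 192 192 192 192 192 192 192
 192 191 191 193 198 207 212 208 192 165 166 194 212 219 219 218 216 215
 212 207 202 199 196 191 182 173 165] [193 193 193 193 193 193 192 193 192 192 192 189 182 172 164 162 169 190
 210 215 205 180 160 173 193 201 201 200 199 198 196 195 195 195 195 194
 194 195 195 193] [193 193 193 193 193 193 193 193 193 193 189 177 153 139 141 143 144 145
 146 146 145 141 130 112  95  88  89  89  87  90 112 136 146 154] [164 164 163 162 166 185 204 202 174 141 131 154 191 212 215 203 186 197
 213 219 220 221 220 218 216 214 213 213 214]
```

The fit is within about 2 mm in both axes. Descend in stages.

Request:
step_arm(targets=[0,0,0,-0.001,0,0.02,0.03,0,0,0,0,0,0.03,0.03,0,0,0,0,0,0.03,0.03,0,0,0,0,0,0.025,0.03,0,0,0,0,0,0.015,0.03,0,0,0,0,0,0.015,0.03,0,0,0,0,0,0.008,0.03,0,0,0,0,0,0,0.03,0,0,0,0,0,0,0.03])

```text
time_s: 16.28
tool_pos: [0.5054, -0.0622, 0.0555]
tcp_rot: [0.668, 0.744, -0.0, -0.0]
force: [-0.5, -0.4, -1.1]
grip_width: 0.0423
gripper_force: 61.5
```

Request:
step_arm(targets=[0,0,0,0,0,0.008,0.03,0,0,0,0,0,0.006,0.03,0,0,0,0,0,0.003,0.03,0,0,0,0,0,0,0.03])

```text
time_s: 16.62
tool_pos: [0.5051, -0.0627, 0.0378]
tcp_rot: [0.668, 0.744, -0.0, -0.0]
force: [0.3, -1.0, -0.8]
grip_width: 0.043
gripper_force: 61.5
```

Request:
step_arm(targets=[0,0,0,0,0,0.0015,0.03,0,0,0,0,0,0,0.03])

```text
time_s: 16.78
tool_pos: [0.5055, -0.0629, 0.0368]
tcp_rot: [0.668, 0.744, -0.0, 0.0]
force: [-0.1, -0.6, -1.3]
grip_width: 0.043
gripper_force: 61.5
```

Within 1 mm of the floor. Release in small openings and rise.

Request:
step_arm(targets=[0,0,0,0,0,0.0005,0.05,0,0,0,0,0,0,0.055,0,0,0,0,0,0,0.058,0,0,0,0,0,0,0.058,0,0,0,0,0,0,0.058,0,0,0,0,0,-0.01,0.058,0,0,0,0,0,-0.03,0.058,0,0,0,0,0,-0.04,0.058,0,0,0,0,0,-0.04,0.058,0,0,0,0,0,-0.04,0.058])

```text
time_s: 17.62
tool_pos: [0.505, -0.0627, 0.1983]
tcp_rot: [0.668, 0.744, -0.0, -0.0]
force: [0.6, -0.4, 0.2]
grip_width: 0.058
gripper_force: 0.0
```

Request:
step_arm(targets=[0,0,0,0,0,-0.02,0.0,0,0,0,0,0,0,0.0,0,0,0,0,0,0,0.0,0,0,0,0,0,0,0.0])

```text
time_s: 17.95
tool_pos: [0.5049, -0.0627, 0.2153]
tcp_rot: [0.668, 0.744, -0.0, -0.001]
force: [-0.1, -0.6, -0.5]
grip_width: 0.0095
gripper_force: 0.0
```

```bash
python3 - <<'E'
from h import *
s=env.observe();print(s["tool_pos"],s["force"],s["grip_width"])
c=env.get_calibration("wrist");w=env.grab_frame("wrist")
sc=env.grab_frame("scene")[110:310,150:400]
cv2.imwrite("pics/w7.png",np.hstack([cv2.resize(w,(400,300)),cv2.resize(sc,(375,300))]))
for n,u,v,z in(("x",0,0,0),): pass
E
```

```text
[ 0.50491985 -0.06267109  0.21525376] [-0.05552113 -0.56257601 -0.52833605] 0.009537123332209475
```

View pics/w7.png

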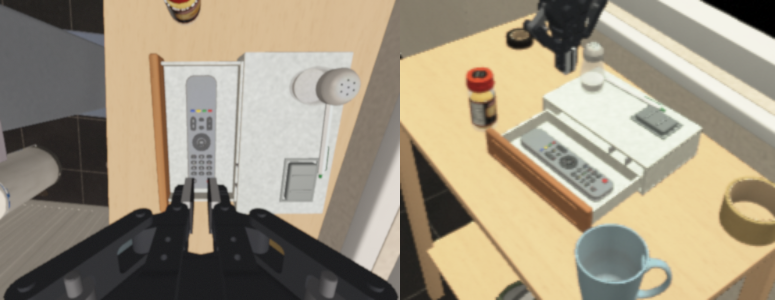

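The remote lies flat and centred in the tray with its buttons up (wrist half, (201,125)), and the jar, mug and tape are undisturbed. Now go in front of the drawer.

Request:
step_arm(targets=[0,0,0,0,-0.025,0,0,0,0,0,0,-0.026,0,0,0,0,0,0,-0.026,0,0,0,0,0,0,-0.025,0,0,0,0,-6.92,0,0,0,0,0,0,-6.92,0,0,0,0,0,0,-6.92,0,0,0,0,0,0,-6.92,0,0,0,0,0,0,-6.92,0,0,0,0,0,0,-6.92,0,0,0,0])

```text
time_s: 18.88
tool_pos: [0.4037, -0.0736, 0.2153]
tcp_rot: [0.359, 0.933, 0.0, -0.001]
force: [0.5, 0.1, 0.2]
grip_width: 0.0001
gripper_force: 0.0
```

Request:
step_arm(targets=[0,0,-6.92,0,0,0,0,0,0,-6.92,0,0,0,0,0,0,-6.92,0,0,0,0,0,0,-6.92,0,0,0,0,0,0,-6.92,0,0,0,0,0,0,-6.92,0,0,0,0,0,0,-6.92,0,0,0,0,0,0,0,0,0,0,0,0,0,0,0,0,0,0])

```text
time_s: 19.63
tool_pos: [0.4038, -0.0736, 0.2156]
tcp_rot: [-0.051, 0.999, 0.0, -0.001]
force: [0.8, 0.8, -0.4]
grip_width: 0.0001
gripper_force: 0.0
```

```bash
python3 - <<'E'
from h import *
s=env.observe();M=R.from_quat(s["tcp_rot"]).as_matrix();print(s["tool_pos"],M.round(3).tolist(),s["joints"].round(2))
c,a=np.cos(np.radians(6)),np.sin(np.radians(6));d=s["tool_pos"][:2]-[.6255,-.048]
print("local",c*d[0]+a*d[1],-a*d[0]+c*d[1])
E
```

```text
[ 0.4038119  -0.0735974   0.21563412] [[-0.995, -0.102, -0.001], [-0.102, 0.995, 0.001], [0.001, 0.001, -1.0]] [-0.47  0.17  1.71 -0.    1.26 -2.14]
local -0.2231493221142538 -0.002284455283247201
```

Request:
step_arm(targets=[0,0,0,0,0,0.03,0,0,0,0,0,0,0.035,0,0,0,0,0,0,0.035,0,0,0,0,0,0,0.035,0,0,0,0,0,0,0.025,0,0,0,0,0,0,0.014,0,0,0,0,-0.005,0,0,0,0,0,0,-0.005,0,0,0,0,0,0,0,0,0,0])

```text
time_s: 20.38
tool_pos: [0.4156, -0.073, 0.0431]
tcp_rot: [-0.052, 0.999, -0.001, 0.001]
force: [-0.1, -0.1, 0.1]
grip_width: -0.0003
gripper_force: 0.0
```

Request:
step_arm(targets=[0,0,0,-0.005,0,0,0,0,0,0,-0.005,0,0,0,0,0,0,-0.005,0,0,0,0,0,0,-0.005,0,0,0,0,0,0,-0.005,0,0,0,0,0,0,-0.005,0,0,0,0,0,0,-0.005,0,0,0])

```text
time_s: 20.97
tool_pos: [0.4489, -0.0687, 0.0423]
tcp_rot: [-0.053, 0.999, 0.0, -0.0]
force: [-3.3, 0.2, 2.6]
grip_width: -0.0001
gripper_force: 2.2
```

Request:
step_arm(targets=[0,0,0,-0.007,0,0,0,0,0,0,-0.007,0,0,0,0,0,0,-0.007,0,0,0,0,0,0,-0.007,0,0,0,0,0,0,-0.007,0,0,0,0,0,0,-0.007,0,0,0,0,0,0,-0.007,0,0,0,0,0,0,-0.007,0,0,0,0,0,0,-0.007,0,0,0,0,0,0,-0.007,0,0,0])

```text
time_s: 21.8
tool_pos: [0.5181, -0.0611, 0.0422]
tcp_rot: [-0.053, 0.999, 0.0, -0.001]
force: [-6.8, 0.6, 4.3]
grip_width: 0.0
gripper_force: 3.5
```

Request:
step_arm(targets=[0,0,0,-0.004,0,0,0,0,0,0,-0.004,0,0,0,0,0,0,-0.002,0,0,0,0,0,0,-0.002,0,0,0,0,0,0,0,0,0,0])

```text
time_s: 22.22
tool_pos: [0.5292, -0.0598, 0.0421]
tcp_rot: [-0.053, 0.999, 0.001, -0.002]
force: [-9.8, 0.2, 5.8]
grip_width: -0.0002
gripper_force: 4.6
```

Request:
step_arm(targets=[0,0,0,-0.002,0,0,0,0,0,0,-0.002,0,0,0,0,0,0,-0.001,0,0,0,0,0,0,0,0,0,0])

```text
time_s: 22.55
tool_pos: [0.5351, -0.0592, 0.0421]
tcp_rot: [-0.053, 0.999, 0.0, -0.001]
force: [-4.2, 1.5, 1.9]
grip_width: -0.0002
gripper_force: 2.2
```

Request:
step_arm(targets=[0,0,0,-0.0015,0,0,0,0,0,0,-0.0015,0,0,0,0,0,0,0,0,0,0])

```text
time_s: 22.8
tool_pos: [0.5379, -0.0589, 0.0421]
tcp_rot: [-0.053, 0.999, 0.0, -0.001]
force: [-5.3, 0.8, 3.7]
grip_width: -0.0001
gripper_force: 2.9
```

Request:
step_arm(targets=[0,0,0,-0.0015,0,0,0,0,0,0,0,0,0,0,0,0,0,0,0,0,0])

```text
time_s: 23.05
tool_pos: [0.5392, -0.0588, 0.0421]
tcp_rot: [-0.053, 0.999, 0.0, -0.001]
force: [-5.2, 1.5, 3.4]
grip_width: -0.0002
gripper_force: 2.9
```

Request:
step_arm(targets=[0,0,0,-0.001,0,0,0,0,0,0,0,0,0,0,0,0,0,0,0,0,0])

```text
time_s: 23.3
tool_pos: [0.5402, -0.0587, 0.0421]
tcp_rot: [-0.053, 0.999, 0.0, -0.001]
force: [-6.3, 1.0, 3.3]
grip_width: -0.0001
gripper_force: 2.9
```

Request:
step_arm(targets=[0,0,0,-0.001,0,0,0,0,0,0,0,0,0,0,0,0,0,0,0,0,0])

```text
time_s: 23.55
tool_pos: [0.541, -0.0586, 0.0421]
tcp_rot: [-0.053, 0.999, 0.0, -0.001]
force: [-6.8, 0.6, 3.6]
grip_width: -0.0003
gripper_force: 3.4
```

Request:
step_arm(targets=[0,0,0,0.004,0,0,0,0,0,0,0.004,0,0,0,0,0,0,0.004,0,0,0,0,0,0,0,0,0,0])

```text
time_s: 23.88
tool_pos: [0.5298, -0.0604, 0.0423]
tcp_rot: [-0.053, 0.999, -0.0, 0.0]
force: [1.0, 0.1, -1.1]
grip_width: 0.0004
gripper_force: 0.0
```

No force on the tool, so the drawer has latched. Back off, rise and check.

Request:
step_arm(targets=[0,0,0,0.02,0,0,0,0,0,0,0.03,0,0,0,0,0,0,0.03,0,0,0,0,0,0,0,0,-0.03,0,0,0,0,0,0,-0.04,0,0,0,0,0,0,-0.04,0,0,0,0,0,0,-0.03,0,0,0,0,0,0,0,0,0,0,0,0,0,0,0])

```text
time_s: 24.63
tool_pos: [0.4512, -0.0691, 0.1837]
tcp_rot: [-0.053, 0.999, -0.001, 0.002]
force: [0.3, -0.3, -0.7]
grip_width: -0.0002
gripper_force: 0.0
```

```bash
python3 - <<'E'
from h import *
im=env.grab_frame("scene");a=cv2.imread("pics/scene.png")
w=env.grab_frame("wrist")
x=lambda i:cv2.resize(i[125:255,170:370],(400,260),interpolation=2)
cv2.imwrite("pics/end.png",np.vstack([np.hstack([x(a),x(im)]),np.hstack([cv2.resize(w,(400,300)),cv2.resize(im,(400,300))])]))
print(env.observe()["force"])
E
```

```text
[-0.33876649 -0.80958801 -0.53577746]
```

View pics/end.png

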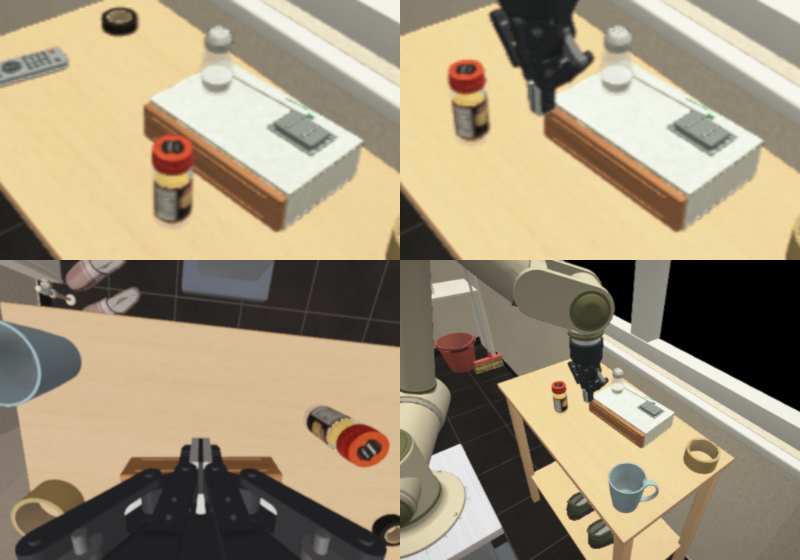

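The before and after crops show the drawer front in the same shut position and the key up. The jar is upright at the side and nothing else has moved, so I'll hand in.

```bash
python3 -c "
from cell import env
print(env.hand_in())"
```

```text
the job is handed in; nothing more can be done
None
```

I handed the job in at about 25 s of the 72 s allowed: the remote is in the latched drawer, lying flat with its buttons up when the drawer was pushed shut, the jar stands upright to the side, and the mug, tape rolls and salt shaker look undisturbed in the last picture; the hand-in returned no verdict.

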